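Make the bench extractor ready for a filter change

TASK

Get the leather bench's small extractor ready for a filter change: first slide the flush damper plate in its top fully shut, so that no slot shows in the window. Then press the release tab down until the filter cover springs ajar, and swing the cover all the way down to its stop, leaving the damper shut and the things standing around undisturbed.

Things in the scene. Friction and masses are not known exactly. Their poses are not given: they have to be found in the camera images.
- extractor: Grey box-shaped extractor fixed to the bench, 140 (its x) x 280 (its y) x 100 mm high; origin at the centre of its underside, z up, yaw within 0.45 rad of 0. The filter cover is in its +x face (x = +70 mm), away from the robot. An exhaust pipe sticks out 40 mm at its -y end. Its top has the damper window nearer the robot and a release tab nearer the cover.
- window_mid (a point): Fixed point at the middle of the damper window, on the plate's upper face, at (-32, 0, 97) mm in the extractor's frame. The window is 56 mm (its x) by 130 mm (its y); the top around it is 3 mm higher. Five dark crosswise slots of the plate show in the window's +y half when open; all have gone under the top once the damper passes 0.055.
- damper (a joint): Damper: bare aluminium plate under the window, passing under the top at both ends (no edge to push). Press on it and drag: it resists with 2 N along, none downwards; a press of 6 to 12 N is ample. Value in m: 0 = open, 0.060 = shut at its stop; starts at 0 to 0.018. It shuts towards the extractor's +y (robot's left, away from the exhaust pipe) and stays where left.
- tab_top (a point): Centre of the upper face of the release tab, a grey ribbed block 26 mm (extractor's x) by 60 mm (extractor's y), standing 12 mm above the top; at (40, 0, 112) mm in the extractor's frame when not pressed. Moves with the tab.
- tab (a joint): Release tab's travel in m, 0 = up, 0.010 = fully down. A spring returns it; fully down takes about 4 N, plus about 5 N while it drives the cover open. Pressed down it kicks the cover ajar to about 0.65 rad.
- cover (a joint): Filter cover's angle in rad: 0 = shut, flush; about 0.65 when kicked ajar by the tab; 1.40 = down at its stop, nearly level. Hinged along its lower edge; the upper edge swings away from the robot and down. Stiff hinge: stays where left, needs about 1 N at the upper edge. Once ajar, a tool let down into the gap behind the upper edge can push it outwards, then down.
- cover_edge (a point): Middle of the cover's upper (free) edge, half way through its thickness; moves with the cover, 78 mm from the hinge line. The cover is a grey panel 200 mm wide, 78 mm tall and 8 mm thick with three dark louvre lines.
- hinge_mid (a point): Middle of the cover's hinge line, at (70, 0, 15) mm in the extractor's frame; the line runs along the extractor's y. The cover's outer face lies on this line; its inner face is 8 mm further in when shut.
- jar: Bystander: brown glass dye jar with a black cap, 68 mm across, 85 mm tall, origin at the centre of its foot.
- mallet: Bystander: mallet lying on the bench with a white head 80 x 56 mm and a wooden handle, lying along its x from -145 to +88 mm, head at +x, origin under the handle on the bench.
- stamp_block: Bystander: dark wooden block 60 x 130 x 45 mm with five steel stamps standing 40 mm out of its top, origin at the centre of its underside.

How it is judged:
By the outcome, as a careful person would: the job done as asked, in the order asked, and still so for the second after the job is handed in, with the robot touching nothing.
It also fails if it takes over 51 s, if anything falls off the work surface, if the arm or the gripper's body presses on something with over 40 N, if the wrist force passes 120 N, or if a joint passes its speed limit or range.

ROBOT

A 6-joint arm with a two-finger parallel gripper is mounted at the origin on the work surface. World frame = base frame: x ahead of the robot, y to its left, z up, the work surface at z = 0. Lengths are in m, angles in rad, forces in N, time in s.
With the tool pointing down it reaches from about 0.3 to 0.75 m from the base axis. Payload 8.5 kg.
Tool frame: the origin (TCP) lies at the very end of the fingers, on their centre line; the grasp point (between the pads) lies 19 mm behind it (env.grip_depth is the distance from the TCP to the grasp point, in m); y points along the fingers, z is the direction in which the jaws open and shut, and the axes are right-handed (so a half turn about y gives the same grasp; the last joint's range is limited). The gripper opens to 85 mm and grips with 20 to 120 N. Pads are 22 mm wide; open, the fingers measure 114 mm over their backs; the gripper's body (76 mm by 85 mm) begins 54 mm behind the grasp point. The pads swing forward as they close: fully open they stand 13 mm farther back than shut.
Start: joints at [-1.323, 0.381, 1.297, -0, 1.464, -0.215], TCP at [0.246, -0.492, 0.209] pointing down, gripper open.
Joint ranges: [-3.11, 3.11], [-0.89, 2.33], [0.22, 2.48], [-1.42, 4.56], [0.17, 2.85], [-2.88, 2.88]. Speed limits (rad/s): [2.39, 2.39, 3.14, 3.14, 3.14, 3.14].

INTERFACE

Orientations are given as a 3x3 rotation matrix whose columns are the frame's x, y, z axes.
In Python, from station import env gives the robot as it stands.
- The arm moves only by the shell command python3 -m handwheel 'ROWS' [OPENING] [FORCE]. ROWS is JSON, a list of rows, each a list of 6 numbers: the shift along the world's x, y, z in cm, then the turn, a rotation vector about the world's x, y, z in degrees. In form: [[dx, dy, dz, wx, wy, wz], ...]. A call has exactly 10 rows; each row shifts and turns the commanded pose from where the row before left it; what a row does not reach is not made up. A row lasts 1/8 s, in which the tool goes at most 62.5 mm and 10.7 degrees, less where a joint would pass 70% of its speed; a pose out of reach is approached as far as the arm can. A call with a gripper value outside its range is refused whole. OPENING is the opening, from 0 (shut) to 1 (fully open), set as the call begins (- or left out, the last holds). The fingers move at their own pace and stop on an object; FORCE is the grip in N (left out, the last holds). Time passes only in rows, so rows that do not move let the fingers close, or fill a call up. It gives the time, the measured TCP pose, the force and the opening at its end, in the units of the state.
- env.read_state(): the state, without advancing time (a new reading comes with each control period).
- env.capture(name): name is "scene" or "side" or "wrist"; returns a dict with "color" (420x560x3 uint8, red, green, blue), "fx", "fy", "cx", "cy" (pixels), "rvec" (rotation vector, rad) and "tvec" (3), from world to camera coordinates, as OpenCV has them; the wrist camera has in their place "T_tool_cam" (4x4, takes a point from camera to tool coordinates, whose origin is the TCP and whose axes are the tool frame's). Camera axes: x right, y down, z forward; pixel columns grow to the right and rows downward; lengths in m; the calibration is good to about 2 mm. The wrist camera is an equidistant fisheye: a pixel r from the principal point sees the ray r / f radians off the axis. A picture is of the moment at which its call begins: read the wrist's pose just before it. There is no depth.
- env.finish_job(): hands the job in, once; it reports no verdict.
The state is a dict: "clock": time; "joints": joint angles; "joint_velocities": joint speeds; "effort": joint torques, N m; "ee_pos": TCP position; "orientation": TCP orientation; "force": force on the tool from outside, world axes, zero at the start; "ft_torque": the same for the moment, N m; "gripper_width": finger opening in m.
Only numpy, scipy, OpenCV 4.12 (cv2) and the standard library are available. Lean on these libraries where they do the work, as an engineer would, in place of code of your own. Each camera call takes 0.05 s, during which the arm holds its last target.

## Working session

There is one attempt and no reset: what is moved stays moved. The work goes in short steps, Python scripts to look and compute and a shell command to move; the robot and the scene stay as the last step left them, time stands still between calls to the robot, and variables do not carry over. Pictures are saved under pics/ and viewed, and the job is handed in when it is done.

```bash
ls; mkdir -p pics; python3 - <<'E'
from station import env
import cv2,numpy as np
s=env.read_state();print(s)
for n in("scene","side","wrist"):
    c=env.capture(n);cv2.imwrite(f"pics/{n}0.png",c["color"][:,:,::-1])
    print(n,{k:np.round(v,4).tolist() for k,v in c.items() if k!="color"})
E
```

```text
pics
{'clock': 0.0, 'joints': array([-1.32328887e+00,  3.81203216e-01,  1.29825791e+00,  2.83453589e-05,
        1.46360077e+00, -2.15329682e-01]), 'joint_velocities': array([-0.00099886, -0.00029463,  0.00246837,  0.00073316,  0.00100244,
        0.00031056]), 'effort': array([-3.04821158e-03, -4.48472714e+01, -2.31281751e+01, -3.91903441e-04,
        4.78551927e-03, -5.05242141e-07]), 'ee_pos': array([ 0.24547839, -0.49181895,  0.20830889]), 'orientation': array([[-8.94790769e-01, -3.32623163e-04,  4.46485576e-01],
       [-4.46485570e-01,  1.43137332e-03, -8.94789689e-01],
       [-3.41459763e-04, -9.99998920e-01, -1.42929107e-03]]), 'force': array([-0.1057658 ,  0.32865679,  0.45904749]), 'ft_torque': array([ 0.00686441, -0.03535198,  0.03952756]), 'gripper_width': 0.08510518589233258}
scene {'fx': 533.1599, 'fy': 533.1599, 'cx': 279.2487, 'cy': 212.8054, 'rvec': [2.2424, 0.9241, -0.3458], 'tvec': [-0.3666, -0.2435, 1.9587]}
side {'fx': 526.4172, 'fy': 526.4172, 'cx': 279.1039, 'cy': 212.3897, 'rvec': [0.0425, -2.8334, 1.2844], 'tvec': [0.5549, 0.1007, 1.6975]}
wrist {'fx': 325.1923, 'fy': 325.1923, 'cx': 279.6427, 'cy': 211.2466, 'T_tool_cam': [[0.001, 0.958, 0.2867, -0.073], [0.0006, -0.2867, 0.958, -0.1648], [1.0, -0.0007, -0.0008, -0.0005], [0.0, 0.0, 0.0, 1.0]]}
```

View pics/scene0.png

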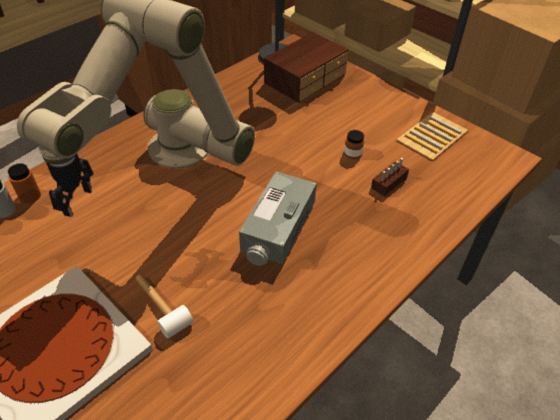

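View pics/side0.png

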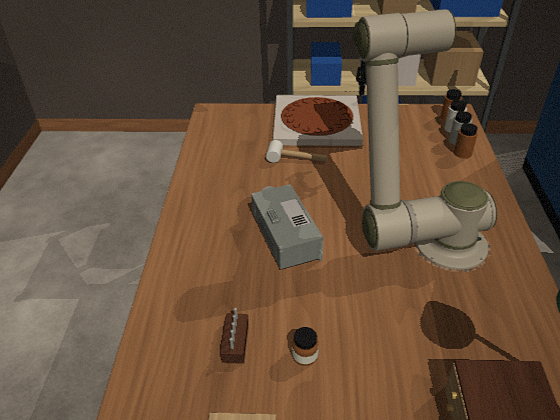

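View pics/wrist0.png

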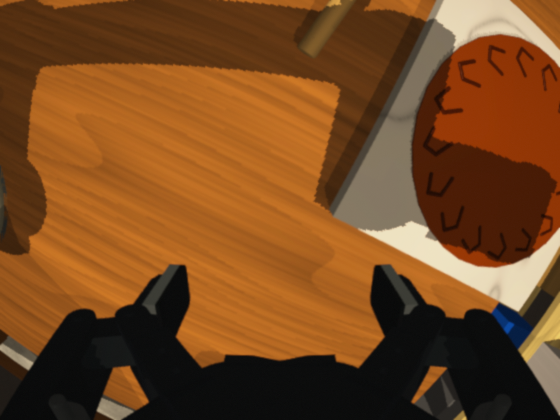

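The extractor is near (280,215) in the scene view and (287,225) in the side view. I'll enlarge both to find its corners.

```bash
python3 - <<'E'
import cv2
a=cv2.imread("pics/scene0.png")[165:275,225:335];cv2.imwrite("pics/s_c.png",cv2.resize(a,None,fx=5,fy=5,interpolation=cv2.INTER_CUBIC))
a=cv2.imread("pics/side0.png")[175:275,240:340];cv2.imwrite("pics/d_c.png",cv2.resize(a,None,fx=5,fy=5,interpolation=cv2.INTER_CUBIC))
E
```

```text
(no output)
```

View pics/s_c.png

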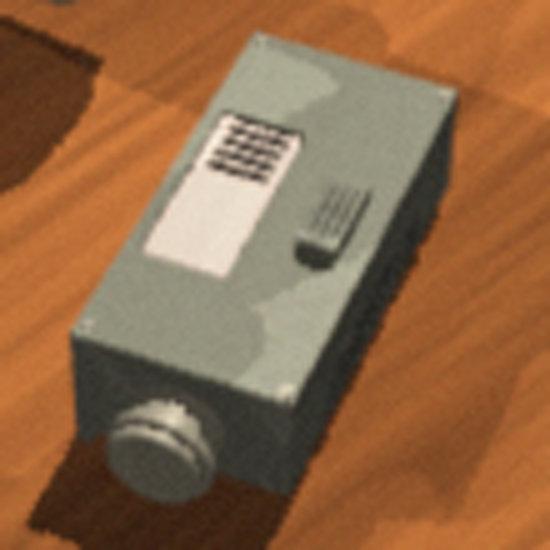

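View pics/d_c.png

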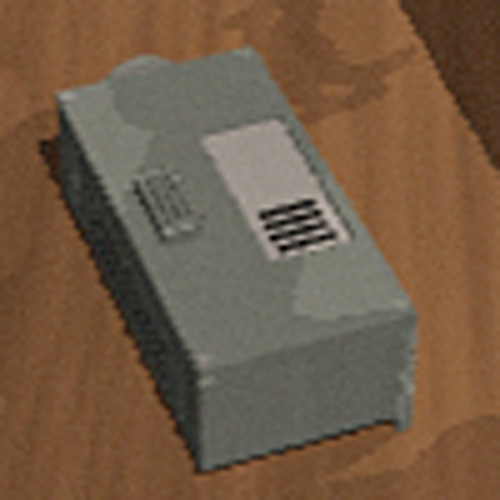

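```bash
cat > h.py <<'E'
import numpy as np,cv2
from station import env
def ray(c,p):
    R=cv2.Rodrigues(np.array(c["rvec"]))[0];t=np.array(c["tvec"]).ravel()
    d=np.array([(p[0]-c["cx"])/c["fx"],(p[1]-c["cy"])/c["fy"],1.])
    return -R.T@t,R.T@d
def onz(c,p,z):
    o,d=ray(c,p);return o+d*(z-o[2])/d[2]
def proj(c,P):
    R=cv2.Rodrigues(np.array(c["rvec"]))[0];q=R@np.array(P)+np.array(c["tvec"]).ravel()
    return np.array([c["cx"]+c["fx"]*q[0]/q[2],c["cy"]+c["fy"]*q[1]/q[2]])
def wray(c,s,p):
    u=np.array([p[0]-c["cx"],p[1]-c["cy"]]);r=np.hypot(*u);th=r/c["fx"]
    d=np.array([*(u/r*np.sin(th)),np.cos(th)])
    T=np.array(c["T_tool_cam"]);R=np.array(s["orientation"])
    return np.array(s["ee_pos"])+R@T[:3,3],R@(T[:3,:3]@d)
def wproj(c,s,P):
    T=np.array(c["T_tool_cam"]);R=np.array(s["orientation"])
    q=T[:3,:3].T@(R.T@(np.array(P)-s["ee_pos"])-T[:3,3])
    r=np.hypot(q[0],q[1]);th=np.arctan2(r,q[2])
    return np.array([c["cx"],c["cy"]])+c["fx"]*th*q[:2]/r
def tri(r1,r2):
    (o1,d1),(o2,d2)=r1,r2
    A=np.stack([d1,-d2],1);k=np.linalg.lstsq(A,o2-o1,rcond=None)[0]
    a,b=o1+k[0]*d1,o2+k[1]*d2;return (a+b)/2,np.linalg.norm(a-b)
E
python3 - <<'E'
from h import *
np.set_printoptions(precision=4,suppress=True)
a=env.capture("scene");b=env.capture("side")
S=np.array([[258,35],[458,95],[290,403],[75,337]])/5+[225,165]
D=np.array([[414,312],[203,378],[60,93],[250,48]])/5+[240,175]
L=np.array([[-70,140],[70,140],[70,-140],[-70,-140]])/1e3
def fit(P):
    c=P.mean(0);H=(L).T@(P-c);yaw=np.arctan2(H[0,1]-H[1,0],H[0,0]+H[1,1])
    R=np.array([[np.cos(yaw),-np.sin(yaw)],[np.sin(yaw),np.cos(yaw)]])
    return c,yaw,P-c-L@R.T
for n,c,Q in(("scene",a,S),("side",b,D)):
    P=np.array([onz(c,p,.1)[:2] for p in Q]);print(n,*fit(P),sep="\n")
T=[tri(ray(a,p),ray(b,q)) for p,q in zip(S,D)];print(T);print(fit(np.array([t[0][:2] for t in T])))
for n,p,q in (("jarcap",(355,138),(305,335)),):print(n,tri(ray(a,p),ray(b,q)))
for q in((222,357),(246,361),(232,317),(248,320)):print("stamp",onz(b,q,.0))
print("mallet",[onz(a,p,.03)for p in((175,320),(140,280))],"jar",onz(b,(305,355),0))
E
```

```text
scene
[ 0.5385 -0.024 ]
0.38355602584054443
[[ 0.0015 -0.0005]
 [ 0.0002 -0.0024]
 [-0.0044  0.0018]
 [ 0.0027  0.001 ]]
side
[ 0.5336 -0.0169]
0.38816298162271634
[[ 0.0031 -0.0027]
 [-0.0014  0.0027]
 [-0.0031 -0.0013]
 [ 0.0014  0.0014]]
[(array([0.4195, 0.0812, 0.0972]), np.float64(0.001885552742305657)), (array([0.5453, 0.1354, 0.0928]), np.float64(0.0021995727343590327)), (array([ 0.6492, -0.1243,  0.0972]), np.float64(0.001135116601239656)), (array([ 0.5243, -0.1766,  0.0954]), np.float64(0.0022405213552966316))]
(array([ 0.5346, -0.0211]), np.float64(0.38685046897474584), array([[ 0.0026, -0.0009],
       [-0.0013,  0.0004],
       [-0.003 , -0.    ],
       [ 0.0017,  0.0005]]))
jarcap (array([0.4735, 0.4203, 0.0751]), np.float64(0.003505283078972129))
stamp [0.6901 0.4409 0.    ]
stamp [0.6255 0.4513 0.    ]
stamp [0.6773 0.3096 0.    ]
stamp [0.6311 0.3189 0.    ]
mallet [array([ 0.5871, -0.4732,  0.03  ]), array([ 0.4131, -0.4625,  0.03  ])] jar [0.4707 0.4289 0.    ]
```

```bash
python3 -m handwheel '[[2.74,4.27,0,0,0,-0.43],[2.74,4.27,0,0,0,-0.43],[2.74,4.27,0,0,0,-0.43],[2.74,4.27,0,0,0,-0.43],[2.74,4.27,0,0,0,-0.43],[2.74,4.27,0,0,0,-0.43],[2.74,4.27,0,0,0,-0.43],[2.74,4.27,0,0,0,-0.43],[2.74,4.27,0,0,0,-0.43],[2.74,4.27,0,0,0,-0.43]]' 0 60
python3 - <<'E'
from h import *
s=env.read_state();print(s["ee_pos"],s["orientation"],s["clock"],s["joints"])
c=env.capture("wrist");cv2.imwrite("pics/w1.png",c["color"][:,:,::-1])
E
```

```text
clock: 1.5
ee_pos: [0.5202, -0.0636, 0.2089]
orientation: [[-0.926, 0.0, 0.378], [-0.378, -0.0, -0.926], [-0.0, -1.0, 0.0]]
force: [0.3, -0.9, -1.0]
gripper_width: -0.0008
[ 0.52024548 -0.06357377  0.20894423] [[-9.25871163e-01  6.16545502e-05  3.77839365e-01]
 [-3.77839369e-01 -8.22982320e-05 -9.25871160e-01]
 [-2.59886582e-05 -9.99999995e-01  9.94930761e-05]] 1.5 [-3.47674785e-01  3.35136142e-01  1.36825662e+00 -5.68674686e-05
  1.43811389e+00  8.35667501e-01]
```

View pics/w1.png

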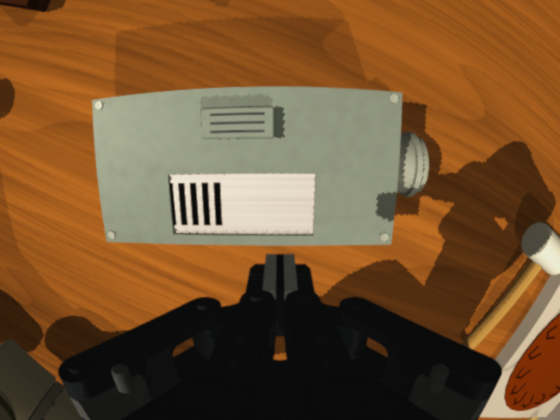

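Wrist view: window corners at about (170,174), (314,174), (315,235) and (174,235). All five slots show at x=172–222. The tab is at (237,123), and the box's top corners are around (93,101), (402,94), (392,244) and (107,242).

```bash
python3 - <<'E'
from h import *
np.set_printoptions(precision=4,suppress=True)
s=env.read_state();c=env.capture("wrist")
def oz(p,z):
    o,d=wray(c,s,p);return (o+d*(z-o[2])/d[2])[:2]
def fit(L,P):
    L=np.array(L);P=np.array(P);lc=L.mean(0);c0=P.mean(0);H=(L-lc).T@(P-c0);yaw=np.arctan2(H[0,1]-H[1,0],H[0,0]+H[1,1])
    R=np.array([[np.cos(yaw),-np.sin(yaw)],[np.sin(yaw),np.cos(yaw)]]);t=c0-R@lc
    return t,yaw,P-t-L@R.T
# window upper rim z=.1
print(fit([[-.004,.065],[-.004,-.065],[-.06,-.065],[-.06,.065]],[oz(p,.1) for p in((170,174),(314,174),(315,235),(174,235))]))
print(fit([[.07,.14],[.07,-.14],[-.07,-.14],[-.07,.14]],[oz(p,.1) for p in((93,101),(402,94),(392,244),(107,242))]))
print("tab",oz((237.5,123),.112))
E
```

```text
(array([ 0.5357, -0.0163]), np.float64(0.3903111248670074), array([[ 0.0014, -0.001 ],
       [-0.001 ,  0.0017],
       [ 0.0003, -0.0005],
       [-0.0007, -0.0002]]))
(array([ 0.5351, -0.0165]), np.float64(0.38866638454790325), array([[-0.0003, -0.0007],
       [-0.0011,  0.0002],
       [ 0.0009,  0.0002],
       [ 0.0004,  0.0003]]))
tab [ 0.5723 -0.0012]
```

```bash
python3 -m handwheel '[[0,0,-2,0,0,0],[0,0,-2,0,0,0],[0,0,-2,0,0,0],[0,0,-2,0,0,0],[0,0,-1.5,0,0,0],[0,0,-0.8,0,0,0],[0,0,-0.4,0,0,0],[0,0,-0.1,0,0,0],[0,0,-0.1,0,0,0],[0,0,0,0,0,0]]'
python3 -m handwheel '[[0,0,-0.05,0,0,0],[0,0,-0.05,0,0,0],[0,0,-0.05,0,0,0],[0,0,-0.05,0,0,0],[0,0,-0.05,0,0,0],[0,0,-0.05,0,0,0],[0,0,-0.05,0,0,0],[0,0,0,0,0,0],[0,0,0,0,0,0],[0,0,0,0,0,0]]'
python3 - <<'E'
from h import *
c=env.capture("wrist");cv2.imwrite("pics/w2.png",c["color"][:,:,::-1])
E
```

```text
clock: 2.85
ee_pos: [0.5196, -0.0652, 0.1002]
orientation: [[-0.926, 0.0, 0.378], [-0.378, -0.0, -0.926], [-0.0, -1.0, 0.0]]
force: [-0.7, 0.9, -0.5]
gripper_width: -0.0
clock: 4.1
ee_pos: [0.5196, -0.0651, 0.0964]
orientation: [[-0.926, 0.0, 0.378], [-0.378, -0.0, -0.926], [-0.0, -1.0, 0.0]]
force: [-0.7, -0.2, -0.5]
gripper_width: -0.0001
```

View pics/w2.png

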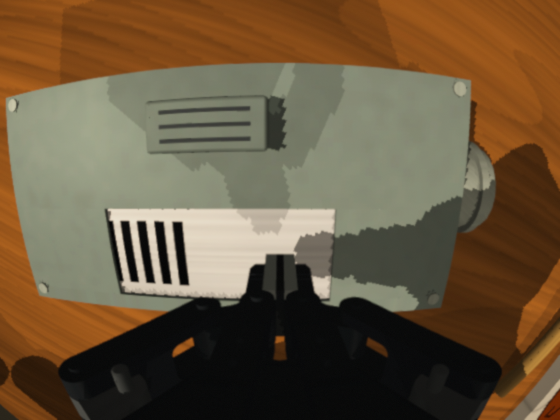

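The tool is over the window at (280,255) and well inside it. No contact yet, so I'll keep going down.

```bash
python3 -m handwheel '[[0,0,-0.05,0,0,0],[0,0,-0.05,0,0,0],[0,0,-0.05,0,0,0],[0,0,0,0,0,0],[0,0,0,0,0,0],[0,0,0,0,0,0],[0,0,0,0,0,0],[0,0,0,0,0,0],[0,0,0,0,0,0],[0,0,0,0,0,0]]'
```

```text
clock: 5.4
ee_pos: [0.5195, -0.0651, 0.0949]
orientation: [[-0.926, -0.0, 0.378], [-0.378, 0.0, -0.926], [0.0, -1.0, -0.0]]
force: [-1.0, 1.3, 0.1]
gripper_width: -0.0
```

```bash
python3 -m handwheel '[[0,0,-0.05,0,0,0],[0,0,-0.05,0,0,0],[0,0,-0.05,0,0,0],[0,0,0,0,0,0],[0,0,0,0,0,0],[0,0,0,0,0,0],[0,0,0,0,0,0],[0,0,0,0,0,0],[0,0,0,0,0,0],[0,0,0,0,0,0]]'
```

```text
clock: 6.65
ee_pos: [0.5195, -0.0651, 0.0934]
orientation: [[-0.926, -0.0, 0.378], [-0.378, 0.0, -0.926], [0.0, -1.0, -0.0]]
force: [0.5, -0.4, -1.0]
gripper_width: 0.0002
```

```bash
python3 -m handwheel '[[0,0,-0.05,0,0,0],[0,0,0,0,0,0],[0,0,-0.05,0,0,0],[0,0,0,0,0,0],[0,0,-0.05,0,0,0],[0,0,0,0,0,0],[0,0,-0.05,0,0,0],[0,0,0,0,0,0],[0,0,0,0,0,0],[0,0,0,0,0,0]]'
```

```text
clock: 7.9
ee_pos: [0.5196, -0.0651, 0.0914]
orientation: [[-0.926, 0.0, 0.378], [-0.378, -0.0, -0.926], [-0.0, -1.0, 0.0]]
force: [-0.2, 0.8, 0.5]
gripper_width: 0.0002
```

```bash
python3 - <<'E'
from h import *
s=env.read_state();print(s["force"],s["ee_pos"])
c=env.capture("wrist")["color"][180:320,180:360];cv2.imwrite("pics/w3.png",cv2.resize(c[:,:,::-1],None,fx=4,fy=4))
c=env.capture("side");print(proj(c,s["ee_pos"]));c=c["color"][165:275,240:350];cv2.imwrite("pics/d3.png",cv2.resize(c[:,:,::-1],None,fx=5,fy=5))
E
```

```text
[-0.19295602  0.79849325  0.5049769 ] [ 0.51955402 -0.0651459   0.09144345]
[290.42911792 207.0335942 ]
```

View pics/w3.png

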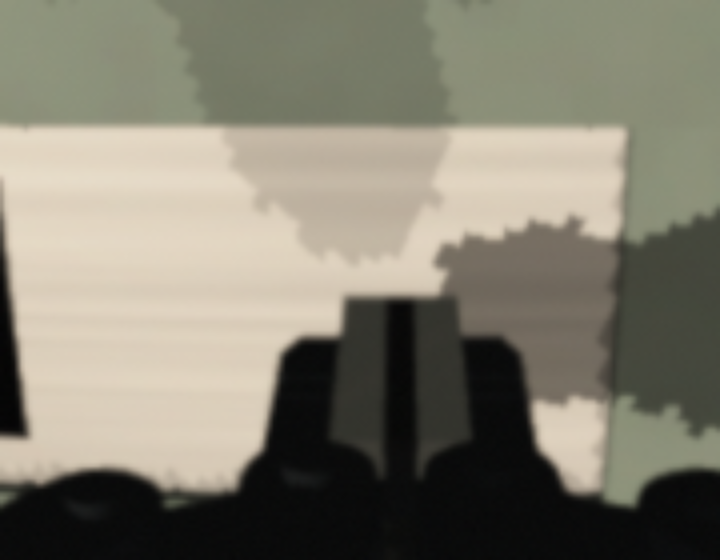

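View pics/d3.png

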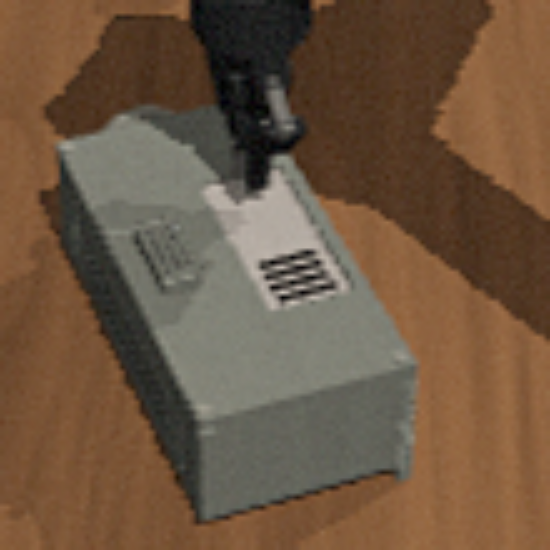

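The fingertip looks just above the plate: there is a small gap to its shadow. I'll continue in small steps.

```bash
python3 -m handwheel '[[0,0,-0.05,0,0,0],[0,0,-0.05,0,0,0],[0,0,-0.05,0,0,0],[0,0,-0.05,0,0,0],[0,0,-0.05,0,0,0],[0,0,-0.05,0,0,0],[0,0,0,0,0,0],[0,0,0,0,0,0],[0,0,0,0,0,0],[0,0,0,0,0,0]]'
```

```text
clock: 9.25
ee_pos: [0.5195, -0.0652, 0.0884]
orientation: [[-0.926, -0.0, 0.378], [-0.378, -0.0, -0.926], [0.0, -1.0, 0.0]]
force: [0.2, -0.1, 0.0]
gripper_width: 0.0004
```

```bash
python3 -m handwheel '[[0,0,-0.05,0,0,0],[0,0,-0.05,0,0,0],[0,0,-0.05,0,0,0],[0,0,-0.05,0,0,0],[0,0,-0.05,0,0,0],[0,0,0,0,0,0],[0,0,0,0,0,0],[0,0,0,0,0,0],[0,0,0,0,0,0],[0,0,0,0,0,0]]'
python3 - <<'E'
from h import *
s=env.read_state();print(s["force"],s["ee_pos"])
c=env.capture("wrist")["color"][180:320,180:360];cv2.imwrite("pics/w4.png",cv2.resize(c[:,:,::-1],None,fx=4,fy=4))
E
```

```text
clock: 10.5
ee_pos: [0.5195, -0.0651, 0.0859]
orientation: [[-0.926, -0.0, 0.378], [-0.378, 0.0, -0.926], [0.0, -1.0, -0.0]]
force: [0.3, -0.1, 0.5]
gripper_width: -0.0
[ 0.27487699 -0.14187465  0.4999674 ] [ 0.51952402 -0.06514044  0.08593517]
```

View pics/w4.png

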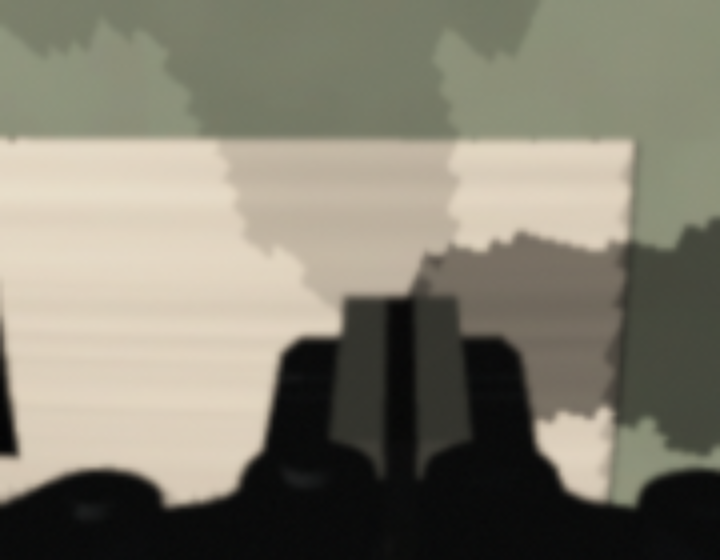

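The shadow now meets the tip, so contact is imminent.

```bash
python3 -m handwheel '[[0,0,-0.04,0,0,0],[0,0,-0.04,0,0,0],[0,0,-0.04,0,0,0],[0,0,-0.04,0,0,0],[0,0,0,0,0,0],[0,0,0,0,0,0],[0,0,0,0,0,0],[0,0,0,0,0,0],[0,0,0,0,0,0],[0,0,0,0,0,0]]'
```

```text
clock: 11.8
ee_pos: [0.5195, -0.0651, 0.0843]
orientation: [[-0.926, 0.0, 0.378], [-0.378, 0.0, -0.926], [-0.0, -1.0, -0.0]]
force: [-0.6, 0.1, 0.2]
gripper_width: -0.0003
```

```bash
python3 -m handwheel '[[0,0,-0.04,0,0,0],[0,0,-0.04,0,0,0],[0,0,-0.03,0,0,0],[0,0,-0.03,0,0,0],[0,0,-0.03,0,0,0],[0,0,-0.03,0,0,0],[0,0,0,0,0,0],[0,0,0,0,0,0],[0,0,0,0,0,0],[0,0,0,0,0,0]]'
```

```text
clock: 13.05
ee_pos: [0.5195, -0.0651, 0.0823]
orientation: [[-0.926, -0.0, 0.378], [-0.378, -0.0, -0.926], [0.0, -1.0, -0.0]]
force: [-0.1, -0.8, 0.1]
gripper_width: 0.0
```

```bash
python3 - <<'E'
from h import *
s=env.read_state();print(s["force"],s["ee_pos"],s["effort"])
c=env.capture("wrist")["color"][150:360,140:420];cv2.imwrite("pics/w5.png",cv2.resize(c[:,:,::-1],None,fx=2.8,fy=2.8))
c=env.capture("side");print(proj(c,s["ee_pos"]));c=c["color"][165:235,265:335];cv2.imwrite("pics/d5.png",cv2.resize(c[:,:,::-1],None,fx=8,fy=8,interpolation=cv2.INTER_CUBIC))
c=env.capture("scene");print(proj(c,s["ee_pos"]));c=c["color"][165:235,235:305];cv2.imwrite("pics/s5.png",cv2.resize(c[:,:,::-1],None,fx=8,fy=8,interpolation=cv2.INTER_CUBIC))
E
```

```text
[-0.10717023 -0.75276168  0.06100416] [ 0.51953803 -0.06510943  0.08231308] [-1.47149887e-03 -4.46567702e+01 -1.84278685e+01 -1.22108477e-04
  4.91592837e-04 -3.89614161e-05]
[290.44008761 209.17092546]
[265.81041587 214.49782062]
```

View pics/w5.png

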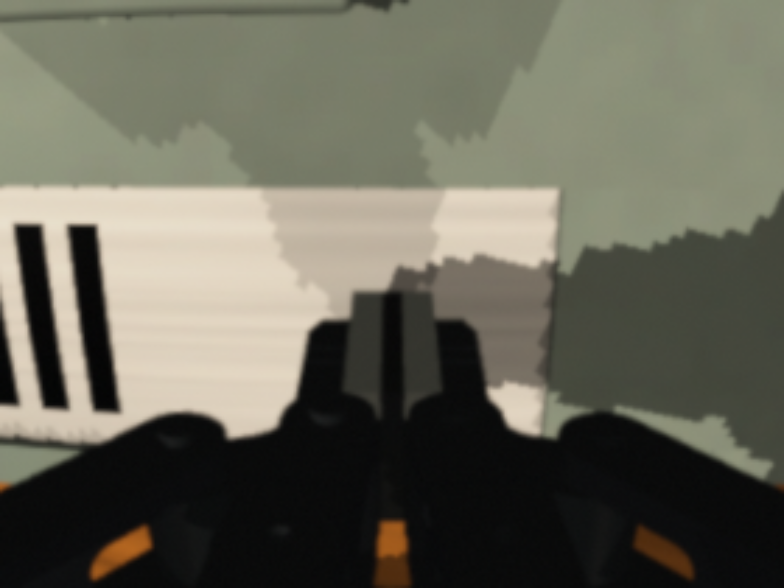

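View pics/d5.png

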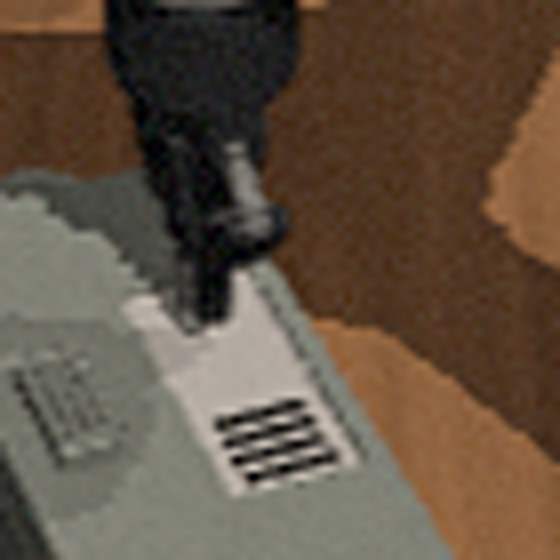

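View pics/s5.png

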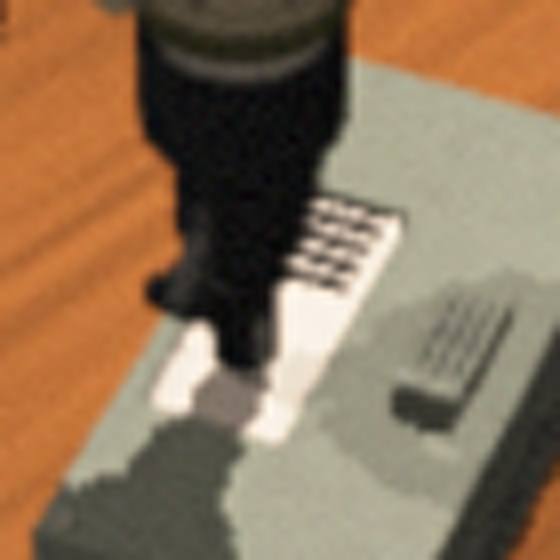

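Both views put the real fingertip about 13 mm short of the TCP, so the tip is at z≈0.096 and contact is due now.

```bash
python3 -m handwheel '[[0,0,-0.04,0,0,0],[0,0,-0.04,0,0,0],[0,0,-0.04,0,0,0],[0,0,-0.04,0,0,0],[0,0,-0.04,0,0,0],[0,0,0,0,0,0],[0,0,0,0,0,0],[0,0,0,0,0,0],[0,0,0,0,0,0],[0,0,0,0,0,0]]'
```

```text
clock: 14.45
ee_pos: [0.5195, -0.0651, 0.0803]
orientation: [[-0.926, 0.0, 0.378], [-0.378, 0.0, -0.926], [-0.0, -1.0, 0.0]]
force: [-0.3, -0.3, -0.2]
gripper_width: 0.0002
```

```bash
python3 -m handwheel '[[0,0,-0.04,0,0,0],[0,0,-0.04,0,0,0],[0,0,-0.04,0,0,0],[0,0,-0.04,0,0,0],[0,0,-0.04,0,0,0],[0,0,-0.04,0,0,0],[0,0,-0.03,0,0,0],[0,0,0,0,0,0],[0,0,0,0,0,0],[0,0,0,0,0,0]]'
```

```text
clock: 15.7
ee_pos: [0.5195, -0.0651, 0.0776]
orientation: [[-0.926, -0.0, 0.378], [-0.378, -0.0, -0.926], [0.0, -1.0, 0.0]]
force: [0.1, -1.2, -0.1]
gripper_width: -0.0002
```

```bash
python3 -m handwheel '[[0,0,-0.04,0,0,0],[0,0,-0.04,0,0,0],[0,0,-0.04,0,0,0],[0,0,-0.04,0,0,0],[0,0,-0.04,0,0,0],[0,0,-0.04,0,0,0],[0,0,-0.04,0,0,0],[0,0,-0.04,0,0,0],[0,0,0,0,0,0],[0,0,0,0,0,0]]'
python3 - <<'E'
from h import *
s=env.read_state()
c=env.capture("side");print(proj(c,s["ee_pos"]));c=c["color"][165:235,265:335];cv2.imwrite("pics/d6.png",cv2.resize(c[:,:,::-1],None,fx=8,fy=8,interpolation=cv2.INTER_CUBIC))
E
```

```text
clock: 16.95
ee_pos: [0.5196, -0.0651, 0.0746]
orientation: [[-0.926, 0.0, 0.378], [-0.378, -0.0, -0.926], [-0.0, -1.0, 0.0]]
force: [-1.3, 0.7, 3.7]
gripper_width: -0.0002
[290.44182791 210.94589586]
```

View pics/d6.png

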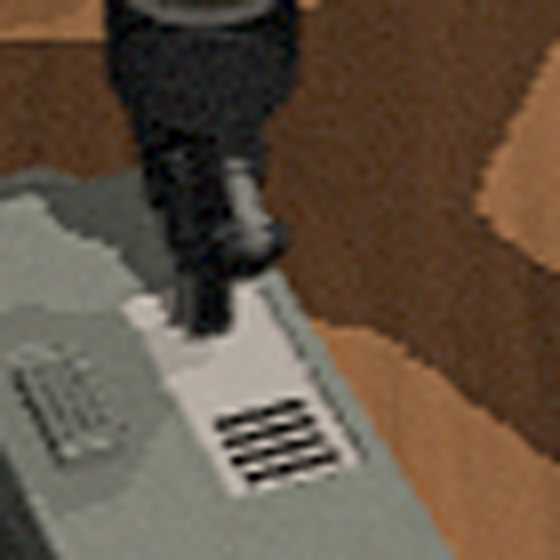

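Contact at 3.7 N, tip touching the plate at TCP z≈0.0747. I'll press a little more and start dragging along +y.

```bash
python3 -m handwheel '[[0,0,-0.03,0,0,0],[0,0,-0.02,0,0,0],[0,0,0,0,0,0],[0,0,0,0,0,0],[-0.08,0.18,0,0,0,0],[-0.15,0.37,0,0,0,0],[-0.15,0.37,0,0,0,0],[-0.15,0.37,0,0,0,0],[-0.15,0.37,0,0,0,0],[-0.15,0.37,0,0,0,0]]'
python3 - <<'E'
from h import *
s=env.read_state();print(s["force"],s["ee_pos"])
c=env.capture("wrist")["color"][150:360,140:420];cv2.imwrite("pics/w7.png",cv2.resize(c[:,:,::-1],None,fx=2.8,fy=2.8))
E
```

```text
clock: 18.25
ee_pos: [0.5117, -0.0455, 0.0746]
orientation: [[-0.926, 0.001, 0.378], [-0.378, -0.002, -0.926], [-0.001, -1.0, 0.002]]
force: [-2.8, -3.8, 8.5]
gripper_width: 0.0
[-2.7597695  -3.79713505  8.5264959 ] [ 0.51166017 -0.04552504  0.07460982]
```

View pics/w7.png

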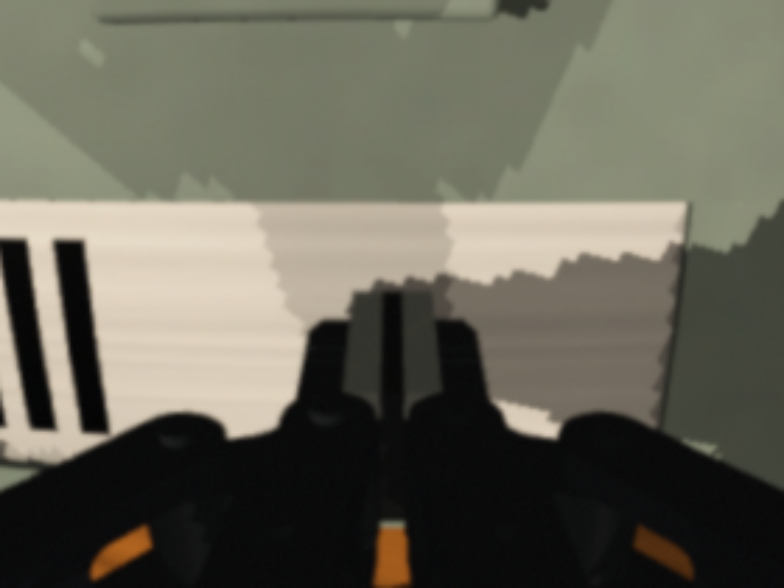

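The plate follows the fingers at 8.5 N. Carrying on to the stop.

```bash
python3 -m handwheel '[[-0.2,0.48,0,0,0,0],[-0.2,0.48,0,0,0,0],[-0.2,0.48,0,0,0,0],[-0.2,0.48,0,0,0,0],[-0.2,0.48,0,0,0,0],[-0.2,0.48,0,0,0,0],[-0.2,0.48,0,0,0,0],[-0.2,0.48,0,0,0,0],[-0.2,0.48,0,0,0,0],[0,0,0,0,0,0]]'
python3 - <<'E'
from h import *
s=env.read_state();print(s["force"],s["ee_pos"])
c=env.capture("wrist")["color"][150:360,140:420];cv2.imwrite("pics/w8.png",cv2.resize(c[:,:,::-1],None,fx=2.8,fy=2.8))
E
```

```text
clock: 19.55
ee_pos: [0.4942, -0.0019, 0.0746]
orientation: [[-0.926, 0.003, 0.378], [-0.378, -0.001, -0.926], [-0.002, -1.0, 0.002]]
force: [0.4, 0.1, 7.2]
gripper_width: 0.0002
[0.3570496  0.05351479 7.19829262] [ 0.49423305 -0.00185325  0.07461772]
```

View pics/w8.png

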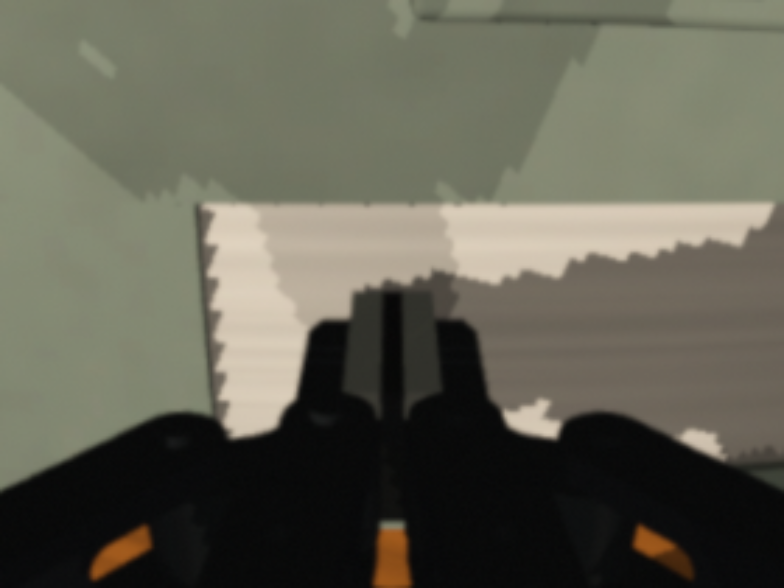

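No slots show now. I'll drag a few mm more against the stop, then lift off and head for the tab.

```bash
python3 -m handwheel '[[-0.08,0.18,0,0,0,0],[-0.08,0.18,0,0,0,0],[-0.08,0.18,0,0,0,0],[-0.08,0.18,0,0,0,0],[0,0,0.8,0,0,0],[0,0,1.4,0,0,0],[0,0,1.4,0,0,0],[2,-0.2,0.4,0,0,0],[2,-0.2,0,0,0,0],[2,-0.2,0,0,0,0]]'
python3 - <<'E'
from h import *
s=env.read_state();print(s["force"],s["ee_pos"])
c=env.capture("wrist");cv2.imwrite("pics/w9.png",c["color"][:,:,::-1])
E
```

```text
clock: 20.85
ee_pos: [0.5505, -0.0004, 0.1141]
orientation: [[-0.926, -0.0, 0.378], [-0.378, 0.0, -0.926], [0.0, -1.0, -0.0]]
force: [0.3, -0.5, 2.0]
gripper_width: 0.0001
[ 0.31855408 -0.48588609  2.03720028] [ 5.50489409e-01 -4.02900454e-04  1.14093242e-01]
```

View pics/w9.png

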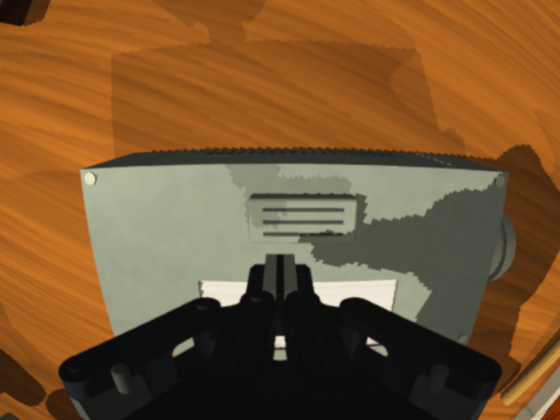

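```bash
python3 -m handwheel '[[0.73,-0.04,0,0,0,0],[0.73,-0.04,0,0,0,0],[0.73,-0.04,0,0,0,0],[0,0,-0.8,0,0,0],[0,0,-0.8,0,0,0],[0,0,-0.5,0,0,0],[0,0,-0.4,0,0,0],[0,0,-0.3,0,0,0],[0,0,-0.3,0,0,0],[0,0,-0.2,0,0,0]]'
```

```text
clock: 22.15
ee_pos: [0.5718, -0.0016, 0.082]
orientation: [[-0.926, 0.001, 0.378], [-0.378, -0.0, -0.926], [-0.0, -1.0, 0.001]]
force: [-5.0, 0.3, 10.8]
gripper_width: -0.0
```

```bash
python3 -m handwheel '[[0,0,-0.05,0,0,0],[0,0,-0.05,0,0,0],[0,0,-0.05,0,0,0],[0,0,0,0,0,0],[0,0,0,0,0,0],[0,0,0,0,0,0],[0,0,0,0,0,0],[0,0,0,0,0,0],[0,0,0,0,0,0],[0,0,0,0,0,0]]'
python3 - <<'E'
from h import *
c=env.capture("wrist");cv2.imwrite("pics/w10.png",c["color"][:,:,::-1])
E
```

```text
clock: 23.4
ee_pos: [0.5718, -0.0016, 0.0802]
orientation: [[-0.926, 0.0, 0.378], [-0.378, -0.0, -0.926], [-0.0, -1.0, 0.0]]
force: [-2.2, 0.6, 6.4]
gripper_width: 0.0
```

View pics/w10.png

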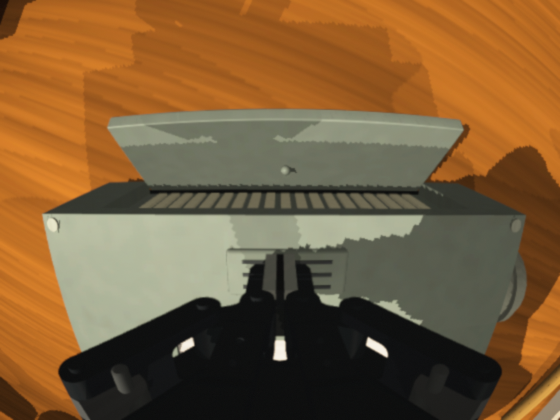

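The tab press worked: the cover is ajar, with its edge near row 115 and a small catch pin at (286,170). I'll lift off and move behind the edge, 35 mm to +y to miss the pin.

```bash
python3 -m handwheel '[[0,0,0.9,0,0,0],[0,0,0.9,0,0,0],[0,0,0.9,0,0,0],[0,0,0.9,0,0,0],[0.6,1.0,0,0,0,0],[0.6,1.0,0,0,0,0],[0.6,1.0,0,0,0,0],[0.6,1.0,0,0,0,0],[0.6,1.0,0,0,0,0],[0,0,0,0,0,0]]'
python3 - <<'E'
from h import *
s=env.read_state();print(s["ee_pos"],s["force"])
c=env.capture("wrist");cv2.imwrite("pics/w11.png",c["color"][:,:,::-1])
ex=np.array([.9253,.3793,0]);ey=np.array([-.3793,.9253,0]);O=np.array([.5354,-.0167,0])
for th in(.5,.6,.65,.7,.8):
  for y in(-.1,.1):
    P=O+ex*(.07+.078*np.sin(th)-.004*np.cos(th))+ey*y;P[2]=.015+.078*np.cos(th)+.004*np.sin(th);print(th,y,wproj(c,s,P).round(1))
P=s["ee_pos"]-[0,0,0.022];d=s["ee_pos"]-O;print("local",d@ex,d@ey)
E
```

```text
clock: 24.7
ee_pos: [0.6022, 0.0491, 0.1152]
orientation: [[-0.925, -0.0, 0.379], [-0.379, 0.0, -0.925], [0.0, -1.0, -0.0]]
force: [0.1, -0.6, 0.4]
gripper_width: -0.0001
[0.60222248 0.04914252 0.11520943] [ 0.11738276 -0.6104845   0.41281835]
0.5 -0.1 [472.3 207.8]
0.5 0.1 [180.5 207.7]
0.6 -0.1 [471.  197.1]
0.6 0.1 [181.3 196. ]
0.65 -0.1 [470.1 191.9]
0.65 0.1 [181.9 190.3]
0.7 -0.1 [469.1 186.9]
0.7 0.1 [182.5 184.8]
0.8 -0.1 [466.6 177.4]
0.8 0.1 [184.1 174.5]
local 0.08680491447251402 0.03557831849229341
```

View pics/w11.png

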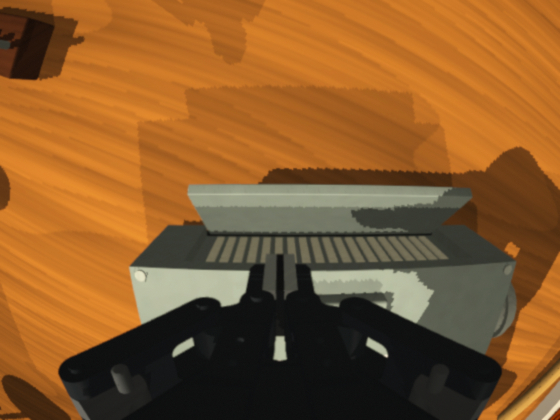

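Edge rows 185–195 match θ≈0.65 (predicted 190). The tool is over the gap, so I'll let it down between the box and the cover.

```bash
python3 -m handwheel '[[0,0,-1,0,0,0],[0,0,-1,0,0,0],[0,0,-1,0,0,0],[0,0,-1,0,0,0],[0,0,-0.8,0,0,0],[0,0,-0.6,0,0,0],[0,0,-0.5,0,0,0],[0,0,-0.4,0,0,0],[0,0,-0.2,0,0,0],[0,0,0,0,0,0]]'
python3 - <<'E'
from h import *
c=env.capture("wrist");cv2.imwrite("pics/w12.png",c["color"][:,:,::-1])
E
```

```text
clock: 26.0
ee_pos: [0.602, 0.0484, 0.0504]
orientation: [[-0.926, 0.0, 0.378], [-0.378, -0.0, -0.926], [-0.0, -1.0, 0.0]]
force: [-0.2, 0.8, -0.6]
gripper_width: 0.0002
```

View pics/w12.png

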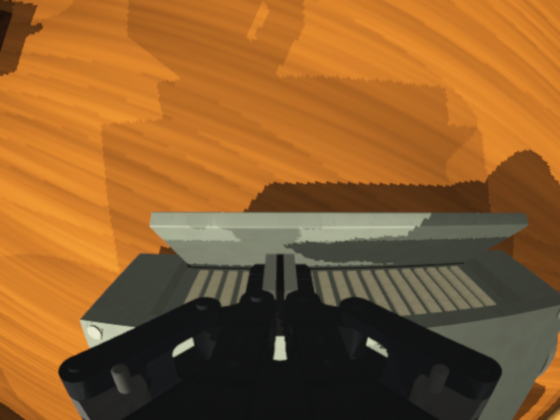

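The tip is in the gap behind the cover edge. Pushing outwards, then down.

```bash
python3 -m handwheel '[[0.46,0.19,-0.1,0,0,0],[0.46,0.19,-0.1,0,0,0],[0.46,0.19,-0.1,0,0,0],[0.46,0.19,-0.1,0,0,0],[0.46,0.19,-0.1,0,0,0],[0.2,0.08,-0.34,0,0,0],[0.2,0.08,-0.34,0,0,0],[0.2,0.08,-0.34,0,0,0],[0.2,0.08,-0.34,0,0,0],[0.2,0.08,-0.34,0,0,0]]'
python3 - <<'E'
from h import *
c=env.capture("wrist");cv2.imwrite("pics/w13.png",c["color"][:,:,::-1])
E
```

```text
clock: 27.3
ee_pos: [0.635, 0.0619, 0.0282]
orientation: [[-0.926, -0.0, 0.378], [-0.378, 0.0, -0.926], [0.0, -1.0, -0.0]]
force: [-0.2, 0.1, 0.6]
gripper_width: 0.0001
```

View pics/w13.png

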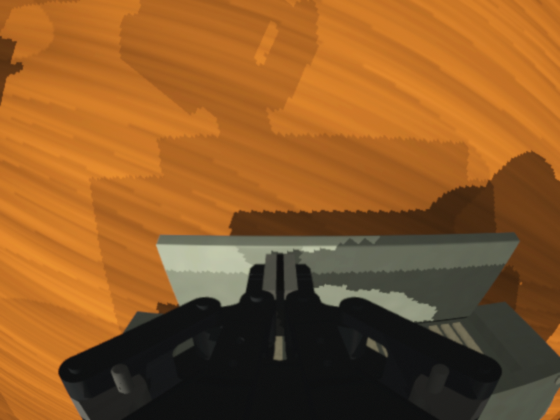

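```bash
python3 -m handwheel '[[0,0,-0.3,0,0,0],[0,0,-0.3,0,0,0],[0,0,-0.3,0,0,0],[0,0,-0.3,0,0,0],[0,0,-0.2,0,0,0],[0,0,-0.15,0,0,0],[0,0,-0.1,0,0,0],[0,0,-0.05,0,0,0],[0,0,0,0,0,0],[0,0,0,0,0,0]]'
python3 - <<'E'
from h import *
c=env.capture("wrist");cv2.imwrite("pics/w14.png",c["color"][:,:,::-1])
E
```

```text
clock: 28.6
ee_pos: [0.635, 0.0619, 0.0115]
orientation: [[-0.926, 0.0, 0.378], [-0.378, 0.0, -0.926], [-0.0, -1.0, 0.0]]
force: [-1.1, 0.0, 0.8]
gripper_width: -0.0004
```

View pics/w14.png

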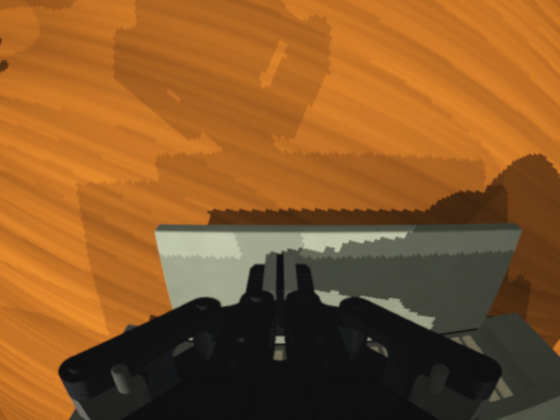

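```bash
python3 -m handwheel '[[0,0,-0.05,0,0,0],[0,0,-0.05,0,0,0],[0,0,-0.05,0,0,0],[0,0,-0.05,0,0,0],[0,0,-0.05,0,0,0],[0,0,-0.05,0,0,0],[0,0,0,0,0,0],[0,0,0,0,0,0],[0,0,0,0,0,0],[0,0,0,0,0,0]]'
```

```text
clock: 29.9
ee_pos: [0.6353, 0.0619, 0.0107]
orientation: [[-0.926, 0.002, 0.378], [-0.378, -0.0, -0.926], [-0.002, -1.0, 0.001]]
force: [-6.9, -0.9, 17.5]
gripper_width: 0.0002
```

17.5 N means the cover is hard against its stop. Lifting straight up to check.

```bash
python3 -m handwheel '[[0,0,0.5,0,0,0],[0,0,1.5,0,0,0],[0,0,2.5,0,0,0],[0,0,2.5,0,0,0],[0,0,3,0,0,0],[0,0,3,0,0,0],[-2,-1,3,0,0,0],[-3,-1.5,1,0,0,0],[-3,-1.5,0,0,0,0],[-3,-1.5,0,0,0,0]]'
python3 - <<'E'
from h import *
s=env.read_state();c=env.capture("wrist");cv2.imwrite("pics/w15.png",c["color"][:,:,::-1]);print(s["ee_pos"],s["force"])
ex=np.array([.9253,.3793,0]);ey=np.array([-.3793,.9253,0]);O=np.array([.5354,-.0167,0])
for th in(1.2,1.3,1.35,1.4,1.45):
  for y in(-.1,.1):
    P=O+ex*(.07+.078*np.sin(th)-.008*np.cos(th))+ey*y;P[2]=.015+.078*np.cos(th)+.008*np.sin(th);print(th,y,wproj(c,s,P).round(1))
for n in("scene","side"):
    k=env.capture(n);cv2.imwrite(f"pics/{n}15.png",k["color"][:,:,::-1])
    for th in(1.2,1.3,1.4):
        P=O+ex*(.07+.078*np.sin(th)-.008*np.cos(th))+ey*.1;P[2]=.015+.078*np.cos(th)+.008*np.sin(th);print(n,th,proj(k,P).round(1))
E
```

```text
clock: 31.15
ee_pos: [0.5239, 0.0065, 0.1791]
orientation: [[-0.926, 0.001, 0.378], [-0.378, -0.0, -0.926], [-0.001, -1.0, 0.0]]
force: [0.1, 0.6, -0.5]
gripper_width: 0.0003
[0.5239285  0.00647085 0.17908055] [ 0.14681943  0.61361111 -0.50968176]
1.2 -0.1 [414.4  50.9]
1.2 0.1 [197.9  45.5]
1.3 -0.1 [411.5  49. ]
1.3 0.1 [199.8  43.8]
1.35 -0.1 [410.1  48.4]
1.35 0.1 [200.7  43.2]
1.4 -0.1 [408.6  48. ]
1.4 0.1 [201.7  42.9]
1.45 -0.1 [407.2  47.7]
1.45 0.1 [202.6  42.8]
scene 1.2 [333.3 207.1]
scene 1.3 [334.  208.9]
scene 1.4 [334.6 210.8]
side 1.2 [253.6 258.6]
side 1.3 [252.7 260.5]
side 1.4 [252.1 262.4]
```

View pics/w15.png

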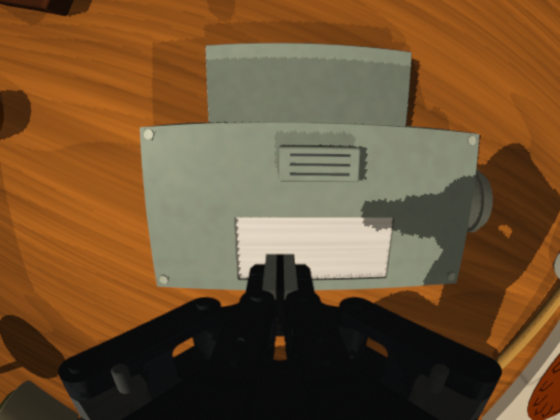

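View pics/side15.png

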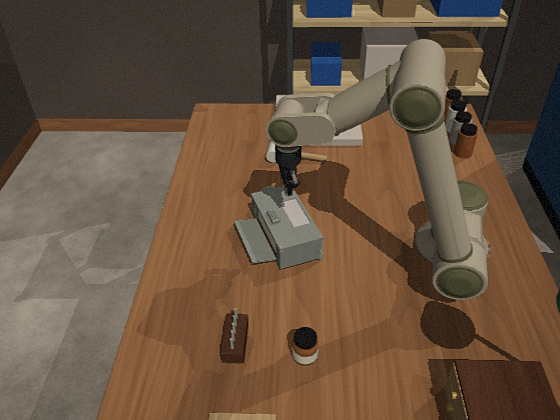

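View pics/scene15.png

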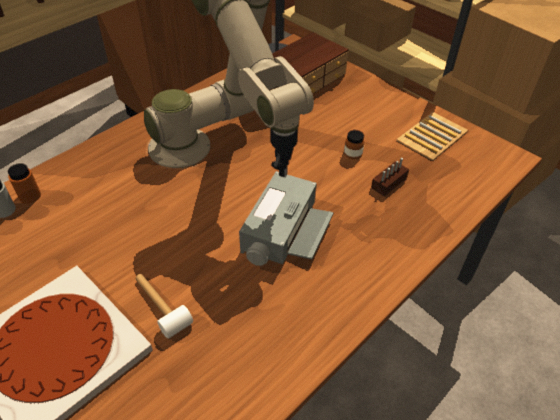

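The window shows no slots. The cover lies flat, with its edge at rows 43–50 against about 43–48 predicted for 1.40. The jar, mallet and stamp block are at the same pixels as before, and the tool is clear.

```bash
python3 -c "
from station import env
print(env.read_state()['clock'],env.finish_job())"
```

```text
the job is handed in; nothing more can be done
31.3 None
```

The job is done and handed in at 31.3 s, in the order asked: damper shut, then tab pressed, then cover swung down to its stop.

- **Damper:** I pressed on the plate with 7–9 N and dragged about 74 mm, more than its full 60 mm travel. The last picture shows no slots in the window. I did not measure the joint value at the stop directly. The sideways force read near zero after the main drag, so I added a further 8 mm.
- **Tab and cover:** Pressing the tab kicked the cover ajar to about 0.65 rad, which matched the predicted image position. I pushed the cover outwards and down until 17.5 N built up against its stop. Afterwards its edge corners lay within a few pixels of where 1.40 rad should put them. The wrist view barely separates 1.3 from 1.4 rad, so the rise in force is the stronger evidence.
- **Surroundings:** The jar, mallet and stamp block look unchanged in the scene and side views, judged by eye. The tool was clear of everything at hand-in.
- **Disagreement:** The closed fingertips touched the plate about 22 mm later than the reported TCP height implied. I used that contact height as the reference for the tab and cover moves, and both worked.

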